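# Snap the tub shut and hold its seam up to the camera

## Robot

A 6-joint arm with a two-finger parallel gripper is mounted at the origin on a cart in front of the work surface, level with it; the furniture and walls round the work are solid. World frame = base frame: x ahead of the robot, y to its left, z up, the work surface at z = 0. Lengths are in m, angles in rad, forces in N, time in s.
With the tool pointing down it reaches from about 0.15 to 0.775 m from the base axis. Payload 6.1 kg.
Tool frame: the origin (TCP) lies midway between the tips of the shut fingers; the grasp point (between the pads) lies 19 mm behind it; z points along the fingers, y is the line along which they close (so a half turn about z gives the same grasp; the last joint's range is limited). The gripper opens to 85 mm and grips with 20 to 120 N. Pads are 22 mm wide; open, the fingers measure 114 mm over their backs; the gripper's body (76 mm by 85 mm) begins 54 mm behind the grasp point. The pads swing forward as they close: fully open they stand 13 mm farther back than shut.
Start: joints at [1.245, 0.126, -0.04, 1.405, 0, 1.571], TCP at [0.168, 0.497, 0.231] pointing down, gripper open.
Joint ranges: [-2.72, 2.72], [-0.95, 1.95], [-1.27, 1.35], [-1.78, 2.02], [-1.46, 1.47], [-3.14, 3.14]. Speed limits (rad/s): [2.39, 2.39, 3.01, 3.14, 3.14, 3.14].

## Interface

Orientations are given as [roll, pitch, yaw] about the fixed x, y, z axes, in that order (R = Rz(yaw) Ry(pitch) Rx(roll)).
In Python, from rig import robot, gripper_open, close_gripper, get_obs, grab_frame, camera_model, spot_in gives the robot as it stands. Calls block until the motion is done:
- robot.movep(position, orientation): joint-space move of the TCP to a pose.
- robot.move_straight(position, velocity=0.15, orientation=None, until_force=None): straight line of the TCP; orientation=None keeps the orientation; velocity is the mean speed in m/s. With until_force (N) it stops when the force on the tool has changed by that much, and returns True; else False.
- robot.goto_joints(angles): joint-space move.
- gripper_open() and close_gripper(): open the fingers fully, or close them until they stop; the grip force is fixed at half the most.
- robot.pause(seconds).
- robot.inverse_kinematics(position, orientation): joint angles nearest the present ones, or None.
- get_obs(): the state.
- grab_frame(name): name is "side" or "top" or "wrist"; returns (picture, depth): 480x640x3 uint8, red, green, blue; 480x640 float32, m along the optical axis (not along the pixel's ray), 0 where there is no reading.
- camera_model(name): a dict with "fovy" (degrees; the focal length in pixels is half the picture's height over the tangent of half this angle, whatever the lens; pixels are square), "cx", "cy" (the principal point, pixels), "cam_to_world" (4x4, takes a point from camera to world coordinates). Camera axes: x right, y up, looking along -z (the intrinsics and any distortion apply to the point x, -y, -z); pixel columns grow to the right and rows downward; lengths in m; the calibration is good to about 2 mm. A picture is of the moment at which its call begins: read the wrist's pose just before it. camera_model takes no time and is no camera call; for the wrist camera it gives the pose at the moment of the call.
A pose or a line that the arm cannot do raises robot.Unreachable and nothing moves.
- robot.close_job(): hands the job in; it is judged then, once.
Trained networks look in the newest picture that a camera, given by its name, has taken for a name from the list of things; names that differ only in an ending like _2 or _b are one class to them, and where a whole thing is asked for, a point or a joint stands for the part that bears it (a point fixed in the world has none). Each returns a list of dicts, best first, with "score" (0 to 1); they miss things now and then, are a little off and sometimes report something else, mostly with a low value. They report only what shows in the picture. A call takes as long as a camera call.
- spot_in(name, camera): "point" ([x, y, z] in m, in world coordinates, good to about 4 mm: the middle of the surface that is visible of it).
The state is a dict: "t": time; "q": joint angles; "dq": joint speeds; "joint_efforts": joint torques, N m; "ee_pos": TCP position; "ee_rot": TCP orientation; "ft_force": force on the tool from outside, world axes, zero at the start; "moment": the same for the moment, N m; "gripper_width": finger opening in m; "gripper_force": force on a finger pad.
Only numpy, scipy, OpenCV 4.12 (cv2) and the standard library are available. Lean on these libraries where they do the work, as an engineer would, in place of code of your own. Each camera call takes 0.05 s, during which the arm holds its last target. There are 200 camera calls.

## Task

The lid of the oblong biscuit tub only sits loosely in its mouth: while the tub stands on the table, press the lid down until it has snapped home, level on the rim all round. Then pick up the closed tub and present it to the inspection camera: pull-tab end towards the lens, the middle of the seam under the tab straight in front of the lens and 14 cm from the glass, the tub turned and tipped just as the camera is, so that this end faces the lens squarely. Finish while holding it still there in the air, without putting it down, and leave the camera and the two round pots where they are.

Things in the scene. Friction and masses are not known exactly. Their poses are not given: they have to be found in the camera images.
- tub: clear oblong tub of biscuits, the only one in front of the robot: 96 mm long (x), 64 mm wide (y), 56 mm high to the rim, straight walls, about 0.2 kg; origin at the centre of its underside, z up. Grip it across the 64 mm width, fingers reaching down past the lid. Its +x end, under the lid's pull tab, points away from the robot within 35 degrees at the start
- lid: dark lid in its mouth: plate 94 x 62 x 5 mm, pull tab (22 mm wide, 11 mm out) at +x; origin at the centre of the plate's underside, axes as the tub's. Its sprung gasket first holds it 6 to 7 mm above the rim; some 10 N on its middle snap it past the mouth's lip until the plate lies on the rim (origin 56 mm above the tub's). Pressed near one end it cocks first and needs more; once in it stays
- tub_seam (a point): point on the tub in the middle of the top edge of its +x end (under the pull tab): 48 mm along x from the tub's centre, 56 mm up; axes as the tub's
- camera_focus (a point): point in the air where the seam point shall be: on the lens axis, 140 mm in front of the glass. Axes are the camera head's: x into the lens, z the camera's own up. The tub is shown with its axes parallel to these, its body on the robot's side of this point. The camera is tipped down by 3 to 22 degrees and turned up to 19 degrees either way
- camera_lens (a point): centre of the lens glass of the camera, 22 to 30 cm above the table; grey box 62 x 44 x 44 mm with a black lens and a ring light 66 mm across, at the back of the table, looking towards the robot; its stand has a steel foot 150 x 130 mm and a post 347 mm high; clamp and tilt joint are tight. Axes as camera_focus
- pot_a: small clear round pot with a closed dark lid, 63 mm across, 45 mm high; origin at the centre of its underside; a bystander, beside the tub or further off
- pot_b: another such pot, a bystander

How it is judged:
By the outcome, as a careful person would: the job done as asked, in the order asked, and still so for the second after the job is handed in, while the arm keeps its last pose, push and grip.
It also fails if it takes over 42 s, if anything falls off the work surface, if the arm or the gripper's body presses on something with over 40 N, if the wrist force passes 120 N, or if a joint passes its speed limit or range.

## Working session

There is one attempt and no reset: what is moved stays moved. The work goes in short steps, each a Python script; the robot and the scene stay as the last script left them, time stands still between calls to the robot, and variables do not carry over. Pictures are saved under pics/ and viewed, at most 10 in all, crops included, and the job is handed in when it is done.

```bash
ls; mkdir -p pics
cat > h.py <<'E'
import numpy as np, cv2
from scipy.spatial.transform import Rotation as Rn
from rig import *
def R(o): return Rn.from_euler('xyz',o).as_matrix()
def shot(n):
    m=camera_model(n); p,d=grab_frame(n); return p,d,m
def cloud(d,m):
    f=240/np.tan(np.radians(m["fovy"])/2); v,u=np.mgrid[:480,:640]
    c=np.stack([(u-m["cx"])/f*d,-(v-m["cy"])/f*d,-d,np.ones_like(d)],-1)
    return (c@np.array(m["cam_to_world"]).T)[...,:3]
E
python3 - <<'E'
from h import *
o=get_obs(); print(o['t'],o['ee_pos'],o['ee_rot'],o['gripper_width'])
for n in("side","top"):
    p,d,m=shot(n); cv2.imwrite(f'pics/{n}0.png',p[...,::-1]); np.savez(f'{n}0',p=p,d=d,m=m)
    print(n,{k:(np.round(v,3).tolist()) if k!='dist' else v for k,v in m.items() if not isinstance(v,str)})
    for t in("tub","lid","tub_seam","camera_lens","pot_a"):
        print(t,[(np.round(x["point"],3).tolist(),round(x["score"],2)) for x in spot_in(t,n)])
E
```

```text
pics
rig.py
0.0 [0.16789047 0.49699496 0.23051429] [-3.13998082e+00  1.33427125e-05  2.81579548e+00] 0.08577652224154851
side {'fovy': 56.408, 'cx': 312.323, 'cy': 240.771, 'cam_to_world': [[0.912, 0.264, -0.313, 0.352], [-0.409, 0.564, -0.717, -0.613], [-0.013, 0.782, 0.623, 0.685], [0.0, 0.0, 0.0, 1.0]]}
tub [([0.466, 0.166, 0.027], 0.57)]
lid [([0.47, 0.188, 0.07], 0.58)]
tub_seam [([0.464, 0.166, 0.03], 0.92)]
camera_lens [([0.802, 0.058, 0.272], 0.72)]
pot_a [([0.51, -0.006, 0.04], 0.84), ([0.496, -0.188, 0.046], 0.75)]
top {'fovy': 48.168, 'cx': 320.7, 'cy': 245.264, 'cam_to_world': [[-0.007, 0.987, -0.162, 0.467], [-1.0, -0.012, -0.026, -0.021], [-0.028, 0.162, 0.986, 1.045], [0.0, 0.0, 0.0, 1.0]]}
tub [([0.465, 0.169, 0.037], 0.88)]
lid [([0.477, 0.197, 0.072], 0.69)]
tub_seam [([0.47, 0.169, 0.039], 0.77)]
camera_lens [([0.804, 0.069, 0.284], 0.65)]
pot_a [([0.514, 0.011, 0.04], 0.96), ([0.496, -0.18, 0.041], 0.61)]
```

View pics/side0.png

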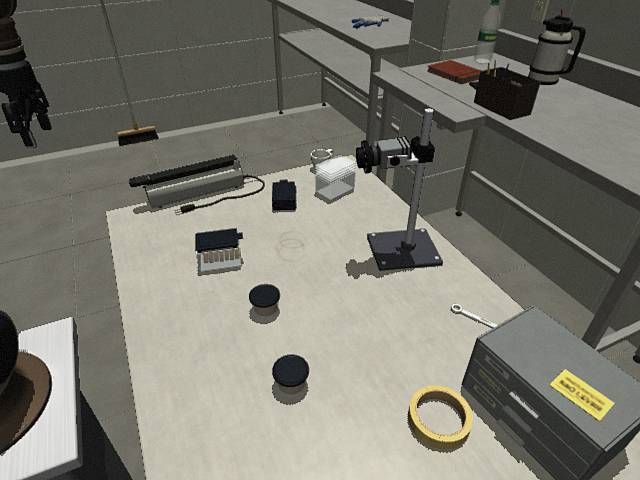

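View pics/top0.png

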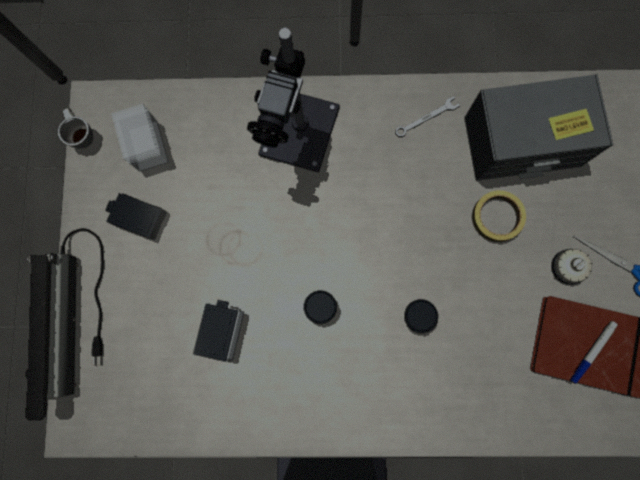

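The side view shows the tub at (219,250), with its tab at (240,235) pointing away from the robot. The pots are at (264,300) and (290,375), and the camera head is at (385,152). In the top view the lid is at (219,332) with its tab at (223,304), and the camera head is at (278,95) with its lens at (267,130).

Run:
```python
from h import *
o=get_obs(); m=camera_model("wrist"); T=np.eye(4);T[:3,:3]=R(o['ee_rot']);T[:3,3]=o['ee_pos']
print(m["fovy"],m["cx"],m["cy"]); print(np.round(np.linalg.inv(T)@np.array(m["cam_to_world"]),3)); print(m.keys())
for n in("top","side"):
    z=np.load(n+'0.npz',allow_pickle=True); P=cloud(z['d'],z['m'].item()); ok=z['d']>0
    g=cv2.cvtColor(z['p'],cv2.COLOR_RGB2GRAY)
    near=np.hypot(P[...,0]-.475,P[...,1]-.19)<.08
    s=ok&near&(P[...,2]>.052)&(P[...,2]<.09); Q=P[s]
    print(n,'lid',len(Q),Q.mean(0),np.percentile(Q[:,2],[5,50,95]))
    r=cv2.minAreaRect((Q[:,:2]*1000).astype(np.float32));print(r)
    A=np.c_[Q[:,:2]-Q[:,:2].mean(0),np.ones(len(Q))];print('plane',np.linalg.lstsq(A,Q[:,2],rcond=None)[0])
    s=ok&(P[...,2]>.2)&(P[...,0]>.72)&(P[...,0]<1.)&(abs(P[...,1])<.2);Q=P[s];print('cam',len(Q),Q.min(0),Q.max(0),Q.mean(0))
    for x,y in((.514,.008),(.496,-.185)):
        s=ok&(np.hypot(P[...,0]-x,P[...,1]-y)<.05)&(P[...,2]>.038)&(P[...,2]<.06);print('pot',cv2.minEnclosingCircle((P[s][:,:2]*1000).astype(np.float32)),P[s].mean(0))
```

```text
70.92212691268578 321.06380547698495 237.22134028519102
[[-0.     0.963  0.268  0.067]
 [ 1.     0.     0.001  0.002]
 [ 0.001  0.268 -0.963 -0.142]
 [ 0.     0.     0.     1.   ]]
dict_keys(['fovy', 'cx', 'cy', 'cam_to_world'])
top lid 1942 [0.47276422 0.19593893 0.06615701] [0.06204361 0.06655611 0.06964837]
((476.501220703125, 196.09652709960938), (63.883453369140625, 105.29962921142578), 77.54009246826172)
plane [0.00763818 0.04312017 0.06615701]
cam 3833 [0.75230711 0.0240227  0.23444398] [0.90849889 0.11276423 0.34993713] [0.82872005 0.06293835 0.27880265]
pot ((516.2799682617188, 8.70705795288086), 31.34920310974121) [0.51610278 0.0087395  0.043323  ]
pot ((497.7143249511719, -177.61190795898438), 31.699466705322266) [ 0.49786131 -0.17726096  0.04322736]
side lid 968 [0.47199309 0.19035348 0.06548895] [0.05503029 0.06733357 0.06972073]
((476.85528564453125, 196.4899139404297), (67.2917709350586, 105.14910125732422), 76.53939056396484)
plane [0.02391143 0.12490152 0.06548895]
cam 2452 [0.7526859  0.02334986 0.20010629] [0.90557704 0.10600693 0.34834018] [0.833479   0.05149639 0.27146282]
pot ((517.4550170898438, 8.46897029876709), 32.11566925048828) [0.51589026 0.00632765 0.04400656]
pot ((498.55413818359375, -176.87669372558594), 31.920984268188477) [ 0.49755761 -0.17921955  0.04394002]
```

```bash
cat >> h.py <<'E'
XC=np.linalg.inv(np.array([[0,.963,.268,.067],[1,0,.001,.002],[0,.268,-.963,-.142],[0,0,0,1]]))
def look(pos,target):
    z=pos-target; z=z/np.linalg.norm(z); x=np.cross([0,0,1],z); x/=np.linalg.norm(x)
    T=np.eye(4);T[:3,:3]=np.c_[x,np.cross(z,x),z];T[:3,3]=pos
    T=T@XC; return T[:3,3],Rn.from_matrix(T[:3,:3]).as_euler('xyz')
E
python3 - <<'E'
from h import *
L=np.array([.758,.075,.268])
for i,off in enumerate(([-.30,.16,.06],[-.33,0.02,.10])):
    p,o=look(L+off,L); q=robot.inverse_kinematics(p,o); print(p,o,q)
    if q is None: continue
    robot.goto_joints(q); robot.pause(.2)
    im,d,m=shot("wrist"); np.savez(f'w{i}',p=im,d=d,m=m); cv2.imwrite(f'pics/w{i}.png',im[...,::-1])
    print(get_obs()['t'],[(np.round(x["point"],3).tolist(),round(x["score"],2)) for x in spot_in("camera_lens","wrist")])
a,b=(cv2.imread(f'pics/w{i}.png') for i in(0,1))
cv2.imwrite('pics/w01.png',cv2.resize(np.vstack([a,b]),None,fx=.62,fy=.62))
E
```

```text
[0.58934016 0.16704311 0.27501   ] [ 8.99637874e-04 -1.47403966e+00  2.65024741e+00] [ 0.74715482  0.34120638 -1.116127   -1.74581156 -1.22433578  2.86930997]
3.5083 [([0.767, 0.084, 0.258], 0.83)]
[0.56838186 0.08834057 0.29782237] [ 3.13509862 -1.54849853 -0.05451828] None[ WARN:0@4.167] global loadsave.cpp:275 findDecoder imread_('pics/w1.png'): can't open/read file: check file path/integrity
Traceback (most recent call last):
ValueError: all the input arrays must have same number of dimensions, but the array at index 0 has 3 dimension(s) and the array at index 1 has 2 dimension(s)
```

View pics/w0.png

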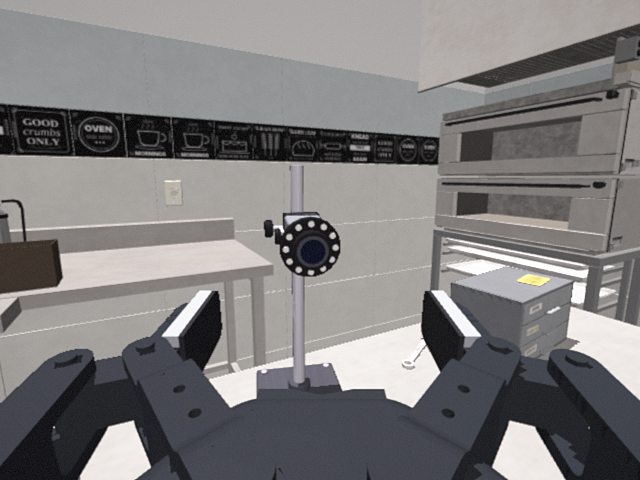

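Run:
```python
from h import *
L=np.array([.765,.08,.262])
for az in(0,10,-25,-40):
  for el in(15,30,45):
    for r in(.26,.32):
      a,e=np.radians([az,el]);P=L+r*np.array([-np.cos(e)*np.cos(a),-np.cos(e)*np.sin(a),np.sin(e)])
      p,o=look(P,L);q=robot.inverse_kinematics(p,o);print(az,el,r,None if q is None else np.round(q,2))
```

```text
0 15 0.26 [ 0.22  0.05 -1.25 -1.31 -0.22  3.14]
0 15 0.32 None
0 30 0.26 [ 0.22 -0.27 -1.03 -0.5  -0.21 -3.09]
0 30 0.32 [ 0.25 -0.44 -1.04 -0.34 -0.24 -3.08]
0 45 0.26 [ 0.2  -0.28 -0.72  0.09 -0.17 -3.04]
0 45 0.32 [ 0.22 -0.39 -0.69  0.23 -0.19 -3.03]
10 15 0.26 [ 0.03  0.04 -1.26 -1.31  0.14 -3.14]
10 15 0.32 None
10 30 0.26 [ 0.04 -0.28 -1.03 -0.5   0.13  3.11]
10 30 0.32 [ 0.02 -0.45 -1.05 -0.34  0.15  3.1 ]
10 45 0.26 [ 0.05 -0.29 -0.72  0.09  0.11  3.08]
10 45 0.32 [ 0.04 -0.4  -0.69  0.22  0.12  3.07]
-25 15 0.26 [ 0.56  0.21 -1.05 -1.28 -1.    3.13]
-25 15 0.32 [ 0.67  0.13 -1.1  -1.24 -1.11  3.12]
-25 30 0.26 [ 0.54 -0.08 -0.82 -0.31 -0.93 -2.79]
-25 30 0.32 [ 0.63 -0.17 -0.8  -0.14 -1.02 -2.71]
-25 45 0.26 [ 0.47 -0.09 -0.51  0.33 -0.76 -2.58]
-25 45 0.32 [ 0.54 -0.15 -0.45  0.49 -0.81 -2.51]
-40 15 0.26 [ 0.64  0.34 -0.84 -1.23 -1.34  3.1 ]
-40 15 0.32 [ 0.74  0.31 -0.86 -1.24 -1.44  3.07]
-40 30 0.26 [ 0.62  0.11 -0.52  0.17 -1.22 -2.38]
-40 30 0.32 [ 0.71  0.1  -0.42  0.49 -1.27 -2.16]
-40 45 0.26 [ 0.55  0.12 -0.23  0.71 -0.97 -2.16]
-40 45 0.32 [ 0.62  0.11 -0.14  0.92 -1.   -2.05]
```

The wrist view shows the ring light with its white LEDs centred at (310,247), with a radius of about 30 px, and the lens at (313,250).

```bash
python3 - <<'E'
from h import *
L=np.array([.765,.08,.262]); a,e=np.radians([10,28]);r=.26
p,o=look(L+r*np.array([-np.cos(e)*np.cos(a),-np.cos(e)*np.sin(a),np.sin(e)]),L)
robot.goto_joints(robot.inverse_kinematics(p,o)); robot.pause(.2)
im,d,m=shot("wrist"); np.savez('w1',p=im,d=d,m=m); cv2.imwrite('pics/w1.png',im[...,::-1]); print(get_obs()['t'])
for i in(0,1):
    z=np.load(f'w{i}.npz',allow_pickle=True); d=z['d'];P=cloud(d,z['m'].item())
    s=(d>0)&(np.linalg.norm(P-[.768,.075,.262],axis=-1)<.05)
    Q=P[s]; print(i,s.sum(),Q.min(0),Q.max(0))
    # RANSAC plane
    rng=np.random.default_rng(0);best=0
    for _ in range(800):
        t=Q[rng.choice(len(Q),3,0)];n=np.cross(t[1]-t[0],t[2]-t[0]);l=np.linalg.norm(n)
        if l<3e-4:continue
        n/=l;k=abs((Q-t[0])@n)<.0015
        if abs(n[0])>.8 and k.sum()>best:best=k.sum();bk=k
    F=Q[bk];c=F.mean(0);n=np.linalg.svd(F-c)[2][2];n*=np.sign(n[0])
    print(best,'n',n,'yaw',np.degrees(np.arctan2(n[1],n[0])),'tip',np.degrees(np.arcsin(n[2])))
    y=np.cross([0,0,1],n);y/=np.linalg.norm(y);zz=np.cross(n,y)
    uv=np.c_[(F-c)@y,(F-c)@zz]; (u,v),rad=cv2.minEnclosingCircle((uv*1000).astype(np.float32))
    C=c+u/1000*y+v/1000*zz;print('ring',C,rad)
    h=(Q-C)@n; rr=np.linalg.norm(np.cross(Q-C,n),axis=1)
    for lo,hi in((0,8),(8,12),(12,16),(16,20),(20,25),(25,30),(30,34)):
        k=(rr*1000>=lo)&(rr*1000<hi)&(abs(h)<.03);print(lo,k.sum(),np.percentile(h[k],[10,50,90])*1000 if k.any() else '')
E
python3 -c "
import cv2;a,b=(cv2.imread(f'pics/w{i}.png') for i in(0,1))
c=[cv2.resize(x[y:y+110,u:u+150],None,fx=2.6,fy=2.6) for x,y,u in((a,195,235),(b,185,245))]
cv2.imwrite('pics/c01.png',__import__('numpy').hstack(c))"
```

```text
5.0417
0 2922 [0.75330701 0.05307693 0.22253327] [0.81297205 0.11491075 0.28773388]
1428 n [ 0.95185622 -0.29680759  0.07664856] yaw -17.31851095380786 tip 4.395950343459169
ring [0.77191538 0.08424913 0.25483076] 32.79914093017578
0 183 [-13.73251026 -12.8188236  -11.96667901]
8 231 [-13.76620807 -12.89822936 -12.08222329]
12 308 [-13.50421508 -12.64758689 -11.64280773]
16 421 [-12.91906496 -11.9272702  -10.92140168]
20 524 [-11.04057375  -0.48960746   0.74176396]
25 727 [-1.09894499 -0.1309625   0.82446368]
30 505 [-0.56086023  0.51877954  3.18727326]
1 5399 [0.75352081 0.04388551 0.22271497] [0.8145466  0.11436931 0.28827496]
1893 n [ 0.95342157 -0.2926743   0.07300051] yaw -17.065051506244558 tip 4.1863450765599906
ring [0.77192671 0.08374872 0.25531324] 32.92347717285156
0 251 [-13.51773072 -12.80372349 -12.15607377]
8 304 [-13.58165889 -12.93901574 -12.36256418]
12 439 [-13.25371336 -12.58370972 -11.88880014]
16 799 [-12.57017935 -11.70029295  -1.54522228]
20 845 [-10.68874404  -0.59906302   0.43568449]
25 817 [-0.95824643 -0.18999741  0.54045721]
30 965 [-0.22530459  1.10983229  6.9765867 ]
```

View pics/c01.png

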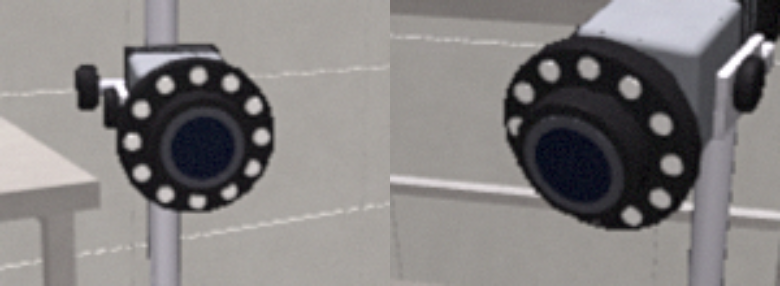

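The two crops show the same lens and LED ring from different sides. The axis fits agree within 0.3 degrees and the ring centres within 1 mm: yaw -17.2 degrees, tip 4.3 degrees, lens at z about 0.254. Next is a wrist look at the tub from two places.

```bash
cat >> h.py <<'E'
def lid(P,d,c=(.472,.196),zlo=.056,zhi=.085):
    s=(d>0)&(np.hypot(P[...,0]-c[0],P[...,1]-c[1])<.07)&(P[...,2]>zlo)&(P[...,2]<zhi)
    Q=P[s]; zt=np.median(Q[:,2]); Q=Q[abs(Q[:,2]-zt)<.006]
    A=np.c_[Q[:,:2]-Q[:,:2].mean(0),np.ones(len(Q))];pl=np.linalg.lstsq(A,Q[:,2],rcond=None)[0]
    # fit oblong + tab model outline: rectangle from max coverage
    r=cv2.minAreaRect((Q[:,:2]*1000).astype(np.float32)); b=cv2.boxPoints(r)
    e=max((b[1]-b[0],b[2]-b[1]),key=np.linalg.norm); e=e/np.linalg.norm(e)*np.sign(e[0])
    w=np.array([-e[1],e[0]]); a=Q[:,:2]*1000@e; t=Q[:,:2]*1000@w
    tm=(t.min()+t.max())/2; body=abs(t-tm)>14
    am=(a[body].min()+a[body].max())/2
    return len(Q),zt,pl,(am*e+tm*w)/1000,np.arctan2(e[1],e[0]),(np.ptp(a),np.ptp(a[body]),np.ptp(t))
E
python3 - <<'E'
from h import *
yaw=np.pi-.22; ax=np.array([np.cos(-.22),np.sin(-.22)]); c=np.array([.472,.196])
for i,(off,z) in enumerate(((-.06,.22),(-.02,.27))):
    robot.movep([*(c+off*ax),z],[np.pi,0,yaw]); robot.pause(.15)
    im,d,m=shot("wrist"); np.savez(f't{i}',p=im,d=d,m=m); cv2.imwrite(f'pics/t{i}.png',im[...,::-1])
    print(get_obs()['t'],lid(cloud(d,m),d), [(np.round(x["point"],3).tolist(),round(x["score"],2)) for x in spot_in("lid","wrist")])
print(get_obs()['q'])
for n in("top","side"):
    z=np.load(n+'0.npz',allow_pickle=True);print(n,lid(cloud(z['d'],z['m'].item()),z['d']))
E
```

```text
7.3167 (6193, np.float64(0.06663445995038564), array([-0.00166755, -0.00074549,  0.06660991]), array([0.47251561, 0.19970624]), np.float32(-0.22313413), (np.float64(105.52330623606582), np.float64(93.67723068975386), np.float64(62.09523527122883))) [([0.471, 0.199, 0.064], 0.82)]
7.9333 (5220, np.float64(0.06671237460704657), array([-0.00168506,  0.00016104,  0.06669256]), array([0.47264397, 0.19971074]), np.float32(-0.22329278), (np.float64(105.62212849107766), np.float64(94.03112558546451), np.float64(62.14826425021596))) [([0.471, 0.198, 0.066], 0.63)]
[ 4.17379316e-01  7.17192754e-02 -1.72318783e-02  1.48352403e+00
  5.97915841e-05  6.36964154e-01]
top (1852, np.float64(0.06663780565342609), array([0.00046078, 0.00316035, 0.06667474]), array([0.47110036, 0.19812971]), np.float32(-0.22450875), (np.float64(105.32422545785528), np.float64(93.81374352528348), np.float64(62.48902114032302)))
side (783, np.float64(0.06750143774390194), array([0.00237212, 0.01535617, 0.06764139]), array([0.47156575, 0.19866206]), np.float32(-0.21771854), (np.float64(105.3491098373176), np.float64(93.84140520490428), np.float64(65.4412855774728)))
```

View pics/t0.png

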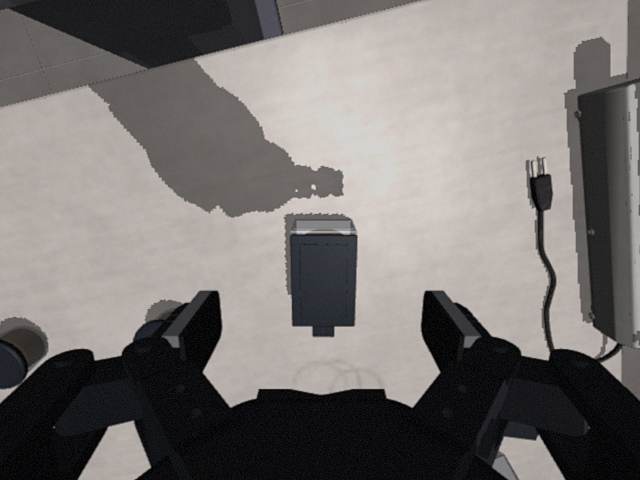

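The wrist image shows the lid at (324,280) with its tab at (323,331), pointing away from the robot. The lid top is at 66.7 mm in both views, so it is still up. I'll press its middle with the fingers shut.

Run:
```python
from h import *
c=[.4722,.1992]; yaw=np.pi-.2232; o=[np.pi,0,yaw]
close_gripper(); robot.movep([*c,.085],o)
r=robot.move_straight([*c,.056],velocity=.02,until_force=28); s=get_obs(); print(r,s['t'],s['ee_pos'],s['ft_force'])
robot.move_straight([*c,.10],velocity=.15)
ax=np.array([np.cos(-.2232),np.sin(-.2232)])
robot.movep([*(np.array(c)-.03*ax),.20],o); robot.pause(.15)
im,d,m=shot("wrist"); cv2.imwrite('pics/p0.png',im[...,::-1]); np.savez('p0',p=im,d=d,m=m); print(get_obs()['t'],lid(cloud(d,m),d,zlo=.05))
```

```text
True 10.7 [0.47263597 0.19938945 0.06102705] [-0.53604375 -1.1277289   5.57195267]
11.8167 (5728, np.float64(0.059976098290980745), array([0.00995716, 0.00064549, 0.05980734]), array([0.47096063, 0.20004221]), np.float32(-0.22291017), (np.float64(92.58655282422887), np.float64(92.58655282422887), np.float64(63.79067368068695)))
```

Run:
```python
from h import *
c=np.array([.4722,.1997]); yaw=np.pi-.2232; o=[np.pi,0,yaw]
ax=np.array([np.cos(-.2232),np.sin(-.2232)])
gripper_open()
robot.movep([*(np.array(c)-.06*ax),.20],o); robot.pause(.1)
im,d,m=shot("wrist"); P=cloud(d,m);print(get_obs()['t'],lid(P,d,zlo=.05)); cv2.imwrite('pics/p1.png',cv2.resize(im[180:360,220:430,::-1],None,fx=3,fy=3))
w=np.array([-ax[1],ax[0]]); rel=P[...,:2]-c
a=rel@ax;t=rel@w
for A in(-.042,-.02,0,.02,.042):
    print([round(float(np.median(P[...,2][(abs(a-A)<.004)&(abs(t-B)<.004)&(d>0)]))*1000,1) for B in(-.027,0,.027)])
```

```text
13.0 (6887, np.float64(0.059882748500083016), array([0.00364029, 0.0001936 , 0.05974632]), array([0.47179122, 0.19985478]), np.float32(-0.22380653), (np.float64(106.65506401680801), np.float64(94.83894851161989), np.float64(63.820544695594094)))
[59.2, 59.3, 59.4]
[59.4, 60.6, 59.2]
[59.1, 60.4, 59.2]
[59.4, 60.4, 59.2]
[59.3, 59.3, 59.3]
```

View pics/p1.png

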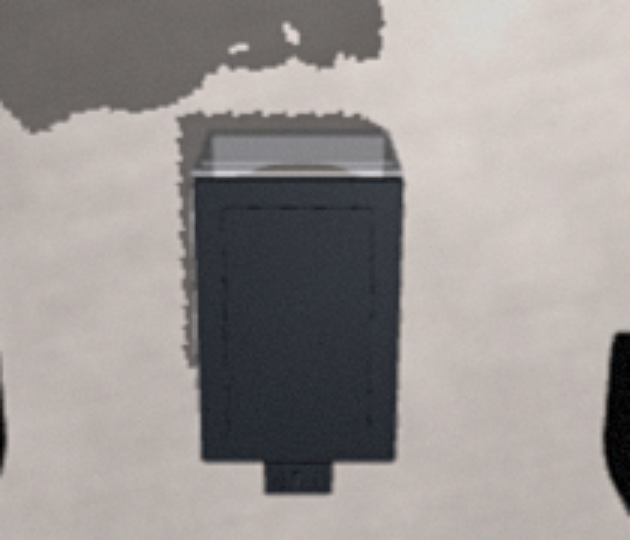

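The lid lies level: all four edges are at 59.3 mm with its raised panel 1 mm higher, 6.4 mm down from before. It is snapped home, so I'll grasp and lift.

```bash
cat >> h.py <<'E'
n=np.array([.9526,-.2947,.0748]);n/=np.linalg.norm(n)
C=np.array([.7719,.0840,.2551]);GL=.0128
yy=np.cross([0,0,1],n);yy/=np.linalg.norm(yy);RT=np.c_[n,yy,np.cross(n,yy)]
F=C-(GL+.14)*n
E
python3 - <<'E'
from h import *
c=np.array([.4719,.1997]); ty=-.2235; o=[np.pi,0,np.pi+ty]
robot.movep([*c,.095],o); robot.move_straight([*c,.012],velocity=.08)
close_gripper(); robot.pause(.2); s=get_obs(); print(s['t'],s['gripper_width'],s['gripper_force'],s['ee_pos'],s['ee_rot'],s['ft_force'])
T0=np.eye(4);T0[:3,:3]=R(s['ee_rot']);T0[:3,3]=s['ee_pos']
B=np.eye(4);B[:3,:3]=R([0,0,ty]);B[:3,3]=[*c,0]
G=np.linalg.inv(T0)@B; np.save('G',G);print(np.round(G,4))
robot.move_straight([*c,.16],velocity=.12)
s=get_obs();print(s['t'],s['gripper_width'],s['ft_force'])
D=np.eye(4);D[:3,:3]=RT;D[:3,3]=F-RT@[.048,0,.056]
W=D@np.linalg.inv(G);ee=Rn.from_matrix(W[:3,:3]).as_euler('xyz');print('goal',W[:3,3],ee,robot.inverse_kinematics(W[:3,3],ee),robot.inverse_kinematics(W[:3,3]-.07*n,ee))
im,d=grab_frame("side");cv2.imwrite('pics/l.png',im[150:330,130:370,::-1].repeat(2,0).repeat(2,1))
E
```

```text
15.275 0.06329838292616286 66.93083167076111 [0.47242573 0.19985685 0.01275334] [3.14101041e+00 1.20510326e-03 2.91806190e+00] [-0.98331683 -1.08103566  5.43465705]
[[-1.00e+00  0.00e+00 -1.20e-03  5.00e-04]
 [ 0.00e+00  1.00e+00  6.00e-04 -3.00e-04]
 [ 1.20e-03  6.00e-04 -1.00e+00  1.28e-02]
 [ 0.00e+00  0.00e+00  0.00e+00  1.00e+00]]
16.6583 0.06335109178768454 [ 0.00220342  0.61579795 -1.68951356]
goal [0.58423281 0.14233952 0.19698959] [3.1410081  0.07607916 2.84153662] [ 0.25853214  0.21768109 -0.00693828  1.28131714 -0.03979707  0.55727469] [ 0.32916465  0.10979669 -0.14661777  1.25248809 -0.04427239  0.62782768]
```

View pics/l.png

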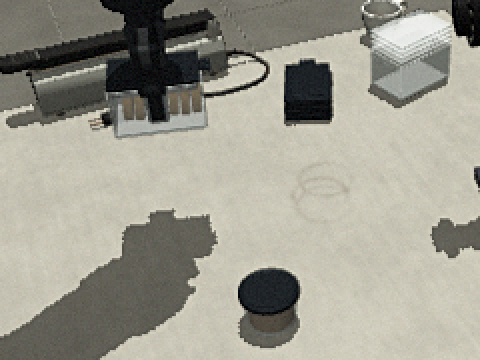

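The tub is up in the fingers with its lid flush. Next I'll present it and check it in hand.

```bash
cat > v.py <<'E'
from h import *
G=np.load('G.npy')
def check():
    s=get_obs();T=np.eye(4);T[:3,:3]=R(s['ee_rot']);T[:3,3]=s['ee_pos'];B=T@G
    seam=B[:3,:3]@[.048,0,.056]+B[:3,3]
    print(s['t'],'seam err (cam axes, mm)',RT.T@(seam-F)*1000,'rot deg',np.degrees(Rn.from_matrix(RT.T@B[:3,:3]).as_rotvec()),s['gripper_width'])
    for nme in("wrist","top","side"):
        im,d,m=shot(nme);P=cloud(d,m);q=(P-F)@RT  # in cam axes about focus
        g=im.max(-1)
        k=(d>0)&(q[...,0]>-.11)&(q[...,0]<.02)&(abs(q[...,1])<.045)&(abs(q[...,2]-.005)<.005+.002)&(g<110)
        Q=q[k]*1000
        if len(Q)<50: print(nme,len(Q));continue
        A=np.c_[Q[:,:2],np.ones(len(Q))];pl=np.linalg.lstsq(A,Q[:,2],rcond=None)[0]
        r=cv2.minAreaRect(Q[:,:2].astype(np.float32))
        tab=Q[Q[:,0]>3]
        print(nme,len(Q),'slope deg',np.degrees(pl[:2]),'zmed',np.median(Q[:,2]),'x',Q[:,0].min(),Q[:,0].max(),'y',Q[:,1].min(),Q[:,1].max(),'tab y',tab[:,1].min() if len(tab) else '',tab[:,1].max() if len(tab) else '',r)
        cv2.imwrite(f'pics/f_{nme}.png',im[...,::-1]);np.savez('f_'+nme,p=im,d=d,m=m)
E
python3 - <<'E'
from v import *
D=np.eye(4);D[:3,:3]=RT;D[:3,3]=F-RT@[.048,0,.056]
W=D@np.linalg.inv(G);ee=Rn.from_matrix(W[:3,:3]).as_euler('xyz')
robot.movep(W[:3,3]-.07*n,ee); robot.move_straight(W[:3,3],velocity=.06,orientation=ee); robot.pause(.4)
check()
E
```

```text
18.7917 seam err (cam axes, mm) [-0.1055704   0.02885198  0.05478419] rot deg [ 0.00234151 -0.00098492  0.00390003] 0.06315967060815988
wrist 35385 slope deg [ 0.904674   -0.17705535] zmed 4.068119634587616 x -94.29848574403174 -29.6200250505127 y -44.99351265726568 44.94092827768706 tab y   ((-61.92405700683594, -0.017879486083984375), (89.92757415771484, 64.67943572998047), 89.91175079345703)
top 901 slope deg [-0.02489795 -0.72032685] zmed 3.9491432930065 x -94.70346370312848 10.15611157252493 y -42.436780420055086 30.99189047686952 tab y -10.385533404075748 11.249310276272887 ((-42.386695861816406, -8.938163757324219), (108.3147964477539, 65.9394302368164), 9.543684959411621)
side 613 slope deg [-0.10575348  1.80167024] zmed 4.832315457940557 x -94.03749858840747 10.428581671156158 y -44.986227944401406 37.03867249753412 tab y -10.813902928714299 10.378415088869573 ((-41.690006256103516, -3.9439544677734375), (104.33998107910156, 81.89362335205078), 0.5184648036956787)
```

View pics/f_side.png

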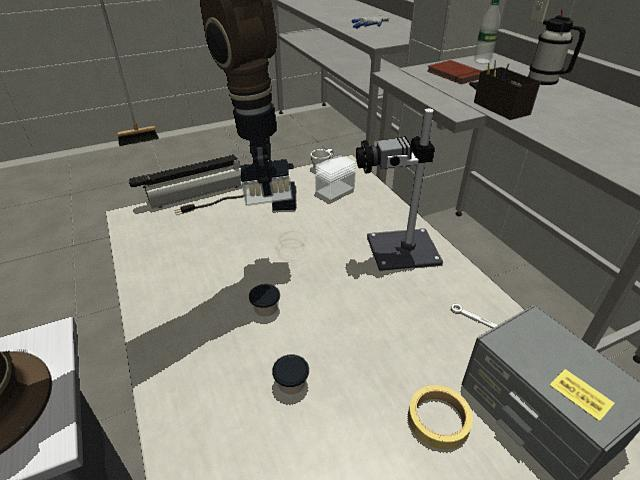

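Run:
```python
from h import *
for nme in("top","side"):
    z=np.load(f'{nme}0.npz',allow_pickle=True);d=z['d'];P=cloud(d,z['m'].item());q=(P-C)@RT*1000
    rr=np.hypot(q[...,1],q[...,2]);k=(d>0)&(abs(q[...,0])<6)&(rr<40)&(rr>24);Q=q[k];print(nme,len(Q),Q.min(0),Q.max(0),np.median(Q[:,0]))
    k=(d>0)&(abs(q[...,0]+12)<7)&(rr<24);Q=q[k];print('lens',len(Q),Q.min(0),Q.max(0))
```

```text
top 314 [ -5.4485385  -33.94726952 -20.63942589] [ 5.97485856 30.07580457 35.52276989] 0.4112637936246817
lens 261 [-14.72434262 -22.1379541  -16.74806538] [-5.03634219 18.73169762 23.6234818 ]
side 161 [ -5.43976756 -35.28279227 -28.96284142] [ 5.987679   22.70379465 35.53117964] 0.9813395192364038
lens 134 [-13.96898389 -21.52348809 -18.21978323] [-5.08744437 12.136969   23.28779134]
```

The final side view shows the closed tub at (268,185) in the gripper facing the lens at (362,155), with the pots and stand unmoved. As a last check I'll compare lateral alignment between the cameras.

Run:
```python
from h import *
from scipy.optimize import least_squares
z=np.load('f_wrist.npz',allow_pickle=True);d=z['d'];P=cloud(d,z['m'].item());q=(P-F)@RT*1000
for lo,hi in((-94,-88),(-88,-82),(-82,-76),(-76,-70)):
    k=(d>0)&(q[...,0]>lo)&(q[...,0]<hi)&(abs(q[...,2]-4.)<2.5)&(abs(q[...,1])<36);print('lid in hand y',lo,q[k][:,1].min(),q[k][:,1].max())
# ring: outer edge by fitting projected annulus boundary to dark mask
def proj(p,m):
    f=240/np.tan(np.radians(m["fovy"])/2);c=(np.linalg.inv(m["cam_to_world"])@np.c_[p,np.ones(len(p))].T)
    return np.c_[m["cx"]+f*c[0]/-c[2],m["cy"]-f*c[1]/-c[2]]
th=np.linspace(0,2*np.pi,361)
def circ(y,zz,x,r): return C+x*n+np.outer(y+r*np.cos(th),RT[:,1])+np.outer(zz+r*np.sin(th),RT[:,2])
for nm in('w0','w1','top0','side0'):
    z=np.load(nm+'.npz',allow_pickle=True);m=z['m'].item();g=cv2.GaussianBlur(cv2.cvtColor(z['p'],cv2.COLOR_RGB2GRAY).astype(np.float32),(0,0),.7)
    best=[]
    for y in np.arange(-4,4.1,.5):
        for w in np.arange(-4,4.1,.5):
            a,b=(proj(circ(y/1e3,w/1e3,0,r),m).astype(np.float32) for r in(.031,.035))
            S=[cv2.remap(g,u[:,:1].copy(),u[:,1:].copy(),cv2.INTER_LINEAR)[:,0] for u in(a,b)]
            best.append((np.median(S[1]-S[0])+np.mean(np.clip(S[1]-S[0],-20,60)),y,w))
    best.sort(reverse=True);t=np.array(best[:8]);print(nm,np.round(t[0],1),t[:,1:].mean(0))
```

```text
lid in hand y -94 -28.553944639503108 33.278481732402405
lid in hand y -88 -28.461718359542694 33.43686127177064
lid in hand y -82 -28.33337533438694 33.37357064462146
lid in hand y -76 -28.624286098811368 33.18061704396508
w0 [179.1   1.    0.5] [1.0625 0.4375]
w1 [155.4  -0.5   1. ] [-0.5625  1.125 ]
top0 [20.6 -2.   3.5] [-2.1875  3.5625]
side0 [25.6 -2.5  2. ] [-2.4375  2.3125]
```

The wrist, top and side cameras all place the tub about 2.4 mm to the left of the lens axis relative to the ring. They also put it about 1.5 mm low. I'll correct both, then hand in.

Run:
```python
from v import *
s=get_obs()
D=np.eye(4);D[:3,:3]=RT;D[:3,3]=F+RT@[0,-.0024,.0015]-RT@[.048,0,.056]
W=D@np.linalg.inv(G)
robot.move_straight(W[:3,3],velocity=.02,orientation=Rn.from_matrix(W[:3,:3]).as_euler('xyz')); robot.pause(.6)
check(); s=get_obs(); print(s['t'],abs(s['dq']).max(),s['ft_force'],s['gripper_force'])
robot.close_job()
```

```text
19.8333 seam err (cam axes, mm) [-2.15292514e-03 -2.41243512e+00  1.48426449e+00] rot deg [-2.95877222e-03  4.55467716e-06  3.61038766e-04] 0.06300781179161759
wrist 35214 slope deg [ 0.75726113 -0.02382017] zmed 5.481096600559647 x -95.35686793021513 -30.34355427907413 y -44.95278871441024 44.99886933171522 tab y   ((-62.840816497802734, 0.02056884765625), (65.01329803466797, 89.94957733154297), 0.021628661081194878)
top 899 slope deg [ 0.11551702 -0.31921054] zmed 5.3472346677025255 x -94.72242518179101 10.300411970241214 y -44.678512380064845 27.19139050940408 tab y -12.589595107728066 8.375810427665257 ((-42.21286392211914, -12.300518035888672), (109.1698989868164, 65.29292297363281), 9.296480178833008)
side 634 slope deg [-0.07829096  2.52112638] zmed 6.230542141494977 x -93.67114441605152 10.689039187664932 y -44.80483523471812 31.592168837923165 tab y -12.6177732071616 10.95478419383358 ((-41.47682571411133, -6.626857757568359), (104.36029815673828, 76.34693908691406), 0.09351097792387009)
19.9833 0.0020754602834011327 [ 0.40930701 -0.32913764 -2.25633282] 66.38608574867249
the job is handed in; nothing more can be done
```

The job is handed in at about 20 s: the lid measured snapped home and level, and the tub is held still at the focus point facing the lens, aligned to roughly 2 mm by the cameras; the side view just before a final 3 mm correction showed the pots and camera stand unmoved.

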